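# Clear the culture bench, contaminated plate last

## Task

Clear the bench: lay the two clean culture plates (yellow and green) flat in the white tray, one in each bay, and stand each bottle in the holder that matches its cap colour. Only when all four are in place, pick up the contaminated red plate, left untouched until then so that nothing clean is soiled, and lay it flat in the red discard tray. Everything stays right way up and is not tipped over, and the gas burner stays where it stands.

Things in the scene. Friction and masses are not known exactly. Their poses are not given: they have to be found in the camera images.
- plate_red: The contaminated plate: closed round culture plate, 54 mm across and 16 mm high, 45 g nominal, lying flat, clear plastic with dark red jelly dotted with cream spots seen through the lid. Rigid, lid does not come off. Origin: centre of its underside; z up.
- plate_yellow: A clean plate: closed round culture plate, 54 mm across and 16 mm high, 45 g nominal, lying flat, clear plastic with plain yellow jelly seen through the lid. Rigid, lid does not come off. Origin: centre of its underside; z up.
- plate_green: A clean plate: closed round culture plate, 54 mm across and 16 mm high, 45 g nominal, lying flat, clear plastic with plain green jelly seen through the lid. Rigid, lid does not come off. Origin: centre of its underside; z up.
- bottle_blue: Small closed round bottle with a blue screw cap, standing upright, 85 mm high, 100 g nominal. Body 36 mm across from the foot to 56 mm up, then a narrow shoulder, and a cap 32 mm across from 66 to 85 mm. Pale body with white paper band. Origin: centre of its underside; z up.
- bottle_orange: Small closed round bottle with an orange screw cap, standing upright, 85 mm high, 100 g nominal. Body 36 mm across from the foot to 56 mm up, then a narrow shoulder, and a cap 32 mm across from 66 to 85 mm. Pale body with white paper band. Origin: centre of its underside; z up.
- tray: White shallow tray fixed to the bench, 120 mm (its x) by 220 mm (its y), with a rib across the middle that makes two bays, each 112 by 104 mm inside; the bay centres lie at y = +54 mm and y = -54 mm from its origin. Rim and rib are 4 mm thick and 9 mm high, inner floor 4 mm above the bench. Origin: centre of its underside.
- discard: Red square discard tray fixed to the bench, 150 by 150 mm outside, 142 by 142 mm inside, walls 4 mm thick and 24 mm high, inner floor 4 mm above the bench. Origin: centre of its underside; x and y square to its walls.
- holder_blue: Blue square holder fixed to the bench for the bottle with the cap of the same colour, 66 by 66 mm outside, 56 by 56 mm inside, walls 5 mm thick and 28 mm high, inner floor 4 mm above the bench, open above. Origin: centre of its underside; x and y square to its walls.
- holder_orange: Orange square holder fixed to the bench for the bottle with the cap of the same colour, 66 by 66 mm outside, 56 by 56 mm inside, walls 5 mm thick and 28 mm high, inner floor 4 mm above the bench, open above. Origin: centre of its underside; x and y square to its walls.
- burner: Gas burner (unlit) standing beyond the work, dark blue round foot 84 mm across, steel tube, 128 mm high, 0.55 kg; to be left alone. Origin: centre of its underside.

How it is judged:
By the outcome, as a careful person would: the job done as asked, in the order asked, and still so for the second after the job is handed in, with the robot touching nothing.
It also fails if it takes over 120 s, if anything falls off the work surface, if the arm or the gripper's body presses on something with over 40 N, if the wrist force passes 120 N, or if a joint passes its speed limit or range.

## Robot

A 7-joint arm with a two-finger parallel gripper is mounted at the origin on the work surface. World frame = base frame: x ahead of the robot, y to its left, z up, the work surface at z = 0. Lengths are in m, angles in rad, forces in N, time in s.
With the tool pointing down it reaches from about 0.425 to 0.975 m from the base axis. Payload 16.7 kg.
Tool frame: the origin (TCP) lies on the centre line of the jaws, within the pads' length; the fingertips stand 17 mm ahead of it and the grasp point (between the pads) lies 2 mm behind it; z points along the fingers, x is the direction in which the jaws open and shut, and the axes are right-handed (so a half turn about z gives the same grasp; the last joint's range is limited). The gripper opens to 85 mm and grips with 20 to 120 N. Pads are 22 mm wide; open, the fingers measure 114 mm over their backs; the gripper's body (76 mm by 85 mm) begins 54 mm behind the grasp point. The pads swing forward as they close: fully open they stand 13 mm farther back than shut.
Start: joints at [-1.359, 0.426, 0.074, 1.606, -0.034, 1.111, -0.067], TCP at [0.239, 0.631, 0.248] pointing down, gripper open.
Joint ranges: [-2.85, 2.85], [-0.5, 2.14], [-1.23, 1.37], [0.21, 2.46], [-1.02, 4.16], [0.16, 2.05], [-2.73, 2.73]. Speed limits (rad/s): [1.89, 1.89, 2.39, 2.39, 3.01, 3.01, 3.01].

## Interface

Orientations are given as a unit quaternion [x, y, z, w].
In Python, from plant import manip gives the robot as it stands.
- The arm moves only by the tool move_arm, never from a script. Its argument "steps" is a list of rows, each an object with "dp": the shift along the tool's x, y, z in m, a list of three; "roll": the turn about the tool's z in rad. A call has exactly 8 rows; each row shifts and turns the pose as measured when the row begins, along the tool's axes as they then stand; what a row does not reach is not made up. A row lasts 1/12 s, in which the tool goes at most 41.7 mm and 7.16 degrees, less where a joint would pass 70% of its speed; a pose out of reach is approached as far as the arm can. A call with a gripper value outside its range is refused whole. "hand" is the finger opening in m, from 0 to 0.0854, set as the call begins (left out, the last holds). The fingers move at their own pace and stop on an object; "squeeze" is the grip in N (left out, the last holds). Time passes only in rows, so rows that do not move let the fingers close, or fill a call up. It gives the time, the measured TCP pose, the force and the opening at its end, in the units of the state.
- manip.get_state(): the state, without advancing time (a new reading comes with each control period).
- manip.grab_frame(name): name is "scene" or "top" or "wrist"; returns a dict with "img" (384x512x3 uint8, red, green, blue), "fx", "fy", "cx", "cy" (pixels), "rvec" (rotation vector, rad) and "tvec" (3), from world to camera coordinates, as OpenCV has them. Camera axes: x right, y down, z forward; pixel columns grow to the right and rows downward; lengths in m; the calibration is good to about 2 mm. The wrist camera is an equidistant fisheye: a pixel r from the principal point sees the ray r / f radians off the axis. A picture is of the moment at which its call begins. There is no depth.
- manip.finish_job(): hands the job in, once; it reports no verdict.
The state is a dict: "time_s": time; "qpos": joint angles; "qd": joint speeds; "tau": joint torques, N m; "eef_pos": TCP position; "tool_rot": TCP orientation; "force": force on the tool from outside, world axes, zero at the start; "moment": the same for the moment, N m; "finger_gap": finger opening in m.
Only numpy, scipy, OpenCV 4.12 (cv2) and the standard library are available. Lean on these libraries where they do the work, as an engineer would, in place of code of your own. Each camera call takes 0.05 s, during which the arm holds its last target. There are 200 camera calls.

## Working session

There is one attempt and no reset: what is moved stays moved. The work goes in short steps, Python scripts to look and compute and a tool call to move; the robot and the scene stay as the last step left them, time stands still between calls to the robot, and variables do not carry over. Pictures are saved under pics/ and viewed, about 12 in all and at most 16, crops included, and the job is handed in when it is done.

Besides the shell and the picture viewer there is one more tool, called after ">>>" by a JSON object that holds its "fn" and its "kwargs". move_arm: Moves the arm, as the interface text tells. Its arguments: {"type":"object","properties":{"steps":{"type":"array"},"hand":{"type":"number"},"squeeze":{"type":"number"}},"required":["steps"]}

```bash
ls; mkdir -p pics; cat > h.py <<'E'
import numpy as np, cv2
from plant import manip
from scipy.spatial.transform import Rotation as R
def grab(n,save=None):
    f=manip.grab_frame(n)
    if save: cv2.imwrite('pics/'+save+'.png',f['img'][:,:,::-1])
    return f
def ray(f,u,v,fish=False):
    M=R.from_rotvec(np.ravel(f['rvec'])).as_matrix(); t=np.ravel(f['tvec'])
    a=np.array([(u-f['cx'])/f['fx'],(v-f['cy'])/f['fy']])
    if fish:
        r=np.hypot(*a); d=np.r_[a/r*np.sin(r),np.cos(r)] if r>0 else np.array([0,0,1.])
    else: d=np.r_[a,1]
    return -M.T@t, M.T@d
def onz(f,u,v,z,fish=False):
    c,d=ray(f,u,v,fish); return c+d*(z-c[2])/d[2]
E
python3 - <<'E'
from h import *
s=manip.get_state(); print(s)
for n in('scene','top'):
    f=grab(n,n+'0'); print(n,f['fx'],f['cx'],f['cy'],ray(f,256,192))
E
```

```text
pics
{'time_s': 0.0, 'qpos': array([-1.35849639,  0.42674099,  0.07385653,  1.60667135, -0.03409117,
        1.11078478, -0.06713145]), 'qd': array([-2.41937662e-03, -5.74357438e-04, -7.76764158e-04, -1.96841444e-03,
       -6.87591513e-05,  7.19674215e-04,  4.26041940e-04]), 'tau': array([-2.95854727e-03, -9.49838376e+01,  3.75954509e+00, -4.63561749e+01,
        1.90884346e-02,  9.81111458e-03,  4.85545138e-05]), 'eef_pos': array([0.23880919, 0.63089931, 0.24757637]), 'tool_rot': array([ 8.22806054e-01,  5.68321868e-01, -5.19857173e-04,  4.26561639e-04]), 'force': array([-0.2263208 ,  0.23582078, -0.03350538]), 'moment': array([-2.69689492e-02,  2.81932867e-03, -5.67680226e-05]), 'finger_gap': 0.08514976476396176}
scene 373.0787710514407 254.676281061887 191.8412244572925 (array([1.16697194, 0.32458554, 0.70180334]), array([-0.61244098, -0.32694556, -0.71974677]))
top 424.76521619022054 250.1015106178428 187.09078721777485 (array([ 0.47858503, -0.01027671,  0.98019508]), array([ 0.10871248,  0.00291518, -0.99423313]))
```

View pics/top0.png

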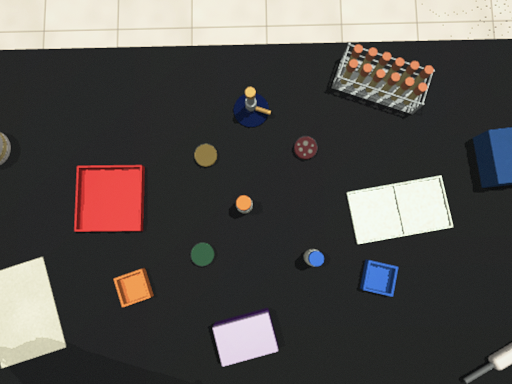

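View pics/scene0.png

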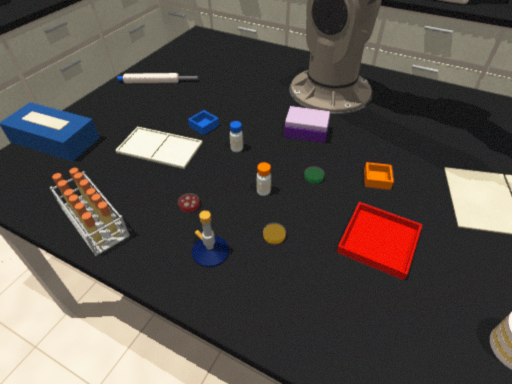

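The top view shows discard tray (110,199), tray (400,210), yellow plate (206,155), green (202,254), red (305,148), blue bottle (314,258), orange bottle (244,204), holders at (133,288) and (380,278), and burner (252,108). The scene view agrees with it.

```bash
cat > meas.py <<'E'
from h import *
def blob(f,pt,cond,rad=75):
    hsv=cv2.cvtColor(f['img'],cv2.COLOR_RGB2HSV).astype(int); m=cond(hsv[...,0],hsv[...,1],hsv[...,2]).astype(np.uint8)
    n,l,st,ce=cv2.connectedComponentsWithStats(m)
    ids=[i for i in range(1,n) if st[i,4]>25 and np.hypot(*(ce[i]-pt))<rad]
    i=max(ids,key=lambda i:st[i,4]); 
    c,_=cv2.findContours((l==i).astype(np.uint8),cv2.RETR_EXTERNAL,cv2.CHAIN_APPROX_NONE)
    return ce[i],max(c,key=len)[:,0,:].astype(float),st[i,4]
def mp(f,c,z,fish=False): return np.array([onz(f,u,v,z,fish)[:2] for u,v in c])
sat=lambda a,b,s=120,v=60:(lambda H,S,V:(((H>=a)&(H<=b)) if a<=b else ((H>=a)|(H<=b)))&(S>s)&(V>v))
if __name__=='__main__':
    T=grab('top');S=grab('scene')
    items={'plate_yellow':((206,155),(274,233),sat(15,35,100,50),.016),'plate_green':((202,254),(314,174),sat(50,90,60,25),.016),
     'plate_red':((305,148),(189,203),lambda H,S_,V:((H>=165)|(H<=15))&(S_>40)&(V>35),.016),
     'bottle_blue':((316,258),(236,126),sat(100,125,120,120),.085),'bottle_orange':((244,204),(264,168),sat(5,20,150,120),.085),
     'burnertip':((251,93),(205,216),sat(10,28,120,100),.12),
     'discard':((110,199),(382,240),sat(170,8,150,60),.024),'holder_orange':((133,288),(379,176),sat(5,20,150,60),.028),
     'holder_blue':((380,278),(204,122),sat(100,125,120,60),.028),'tray':((400,210),(160,147),lambda H,S_,V:(S_<60)&(V>150),.009),'burnerfoot':((252,110),(210,250),sat(108,130,120,30),.01)}
    for k,(a,b,c,z) in items.items():
        for f,p in((T,a),(S,b)):
            try: ce,ct,A=blob(f,p,c,20)
            except ValueError: print(k,'none');continue
            w=mp(f,ct,z).astype(np.float32); (cx,cy),(w1,h1),an=cv2.minAreaRect(w*1000)
            print(k,ce.round(1),A,'rect',round(cx),round(cy),round(w1),round(h1),round(an,1),'circ',np.round(cv2.minEnclosingCircle(w*1000)[0]),2*round(cv2.minEnclosingCircle(w*1000)[1]))
E
python3 meas.py
```

```text
plate_yellow [205.3 155.2] 398 rect 672 108 52 51 44.2 circ [672. 109.] 54
plate_yellow [274.  233.7] 394 rect 682 114 58 53 27.2 circ [681. 113.] 60
plate_green [202.2 253.9] 442 rect 446 115 52 49 89.3 circ [445. 116.] 54
plate_green [313.7 175.3] 270 rect 457 121 58 54 27.8 circ [456. 121.] 64
plate_red [305.2 147.5] 384 rect 687 -123 53 52 89.0 circ [ 686. -123.] 56
plate_red [188.5 203. ] 336 rect 695 -119 60 56 27.8 circ [ 694. -118.] 64
bottle_blue [316.1 258.4] 190 rect 436 -131 30 29 43.9 circ [ 436. -130.] 32
bottle_blue [235.2 124.4] 75 rect 438 -129 33 31 27.7 circ [ 438. -129.] 36
bottle_orange [242.9 202.1] 172 rect 556 20 30 30 89.2 circ [555.  20.] 32
bottle_orange [263.6 168.4] 158 rect 563 23 47 32 27.8 circ [563.  23.] 48
burnertip [249.8  91.7] 100 rect 785 2 21 24 89.3 circ [785.   3.] 24
burnertip [204.7 216.3] 136 rect 782 0 36 23 32.8 circ [782.   1.] 36
discard [109.1 198.1] 4609 rect 575 327 158 151 89.2 circ [574. 328.] 214
discard [380.4 239.8] 4185 rect 585 330 154 172 89.4 circ [584. 330.] 222
holder_orange [133.  287.1] 1055 rect 376 267 68 75 18.6 circ [376. 267.] 96
holder_orange [378.3 175.4] 741 rect 389 273 102 75 16.6 circ [389. 271.] 118
holder_blue [379.1 277.7] 1072 rect 390 -274 74 68 76.5 circ [ 390. -274.] 96
holder_blue [203.2 121.8] 526 rect 403 -266 101 93 73.9 circ [ 404. -267.] 126
tray [399.  209.4] 5163 rect 541 -333 121 222 9.3 circ [ 542. -333.] 250
tray [159.4 146.1] 2034 rect 542 -332 125 223 9.2 circ [ 542. -331.] 248
burnerfoot [247.1 114.2] 559 rect 771 11 83 57 47.0 circ [780.   2.] 84
burnerfoot [210.2 252.6] 781 rect 788 6 81 81 34.8 circ [787.   4.] 86
```

```bash
cat > go.py <<'E'
import sys
from h import *
def state():
    s=manip.get_state(); q=R.from_quat(s['tool_rot']).as_matrix(); return s,q
def rem(x,y,z,th):
    s,q=state(); d=q.T@(np.array([x,y,z])-s['eef_pos']); t=np.degrees(np.arctan2(q[1,0],q[0,0]))
    print('t',round(s['time_s'],2),'pos',s['eef_pos'].round(4),'th',t.round(1),'tilt',q[:,2].round(3),'gap',round(s['finger_gap'],4),'F',s['force'].round(1))
    print('dp mm',(d*1000).round(1),'roll',round(np.radians(t-th),3),'qpos',s['qpos'].round(2))
if __name__=='__main__': rem(*map(float,sys.argv[1:5]))
E
```

>>> {"fn": "move_arm", "kwargs": {"steps": [{"dp":[0,0,0],"roll":0.12},{"dp":[0,0,0],"roll":0.12},{"dp":[0,0,0],"roll":0.12},{"dp":[0,0,0],"roll":0.12},{"dp":[0,0,0],"roll":0.12},{"dp":[0,0,0],"roll":0.12},{"dp":[0,0,0],"roll":0.12},{"dp":[0,0,0],"roll":0.12}], "hand": 0.085, "squeeze": 40}}

```text
time_s: 0.87
eef_pos: [0.239, 0.63, 0.2463]
tool_rot: [0.994, 0.107, -0.001, 0.002]
force: [-0.1, 0.5, 0.8]
finger_gap: 0.0849
```

```bash
python3 go.py .672 .108 .2 9
```

```text
t 0.87 pos [0.239  0.63   0.2463] th 12.3 tilt [-0.001 -0.003 -1.   ] gap 0.0849 F [-0.1  0.5  0.8]
dp mm [311.6 602.3  47.4] roll 0.058 qpos [-1.51  0.44  0.28  1.62 -0.13  1.11 -0.98]
```

>>> {"fn": "move_arm", "kwargs": {"steps": [{"dp":[0.018,0.034,0.002],"roll":0.03},{"dp":[0.018,0.034,0.002],"roll":0.03},{"dp":[0.018,0.034,0.002],"roll":0},{"dp":[0.018,0.034,0.002],"roll":0},{"dp":[0.018,0.034,0.002],"roll":0},{"dp":[0.018,0.034,0.002],"roll":0},{"dp":[0.018,0.034,0.002],"roll":0},{"dp":[0.018,0.034,0.002],"roll":0}]}}

```text
time_s: 1.53
eef_pos: [0.4223, 0.3823, 0.2276]
tool_rot: [0.997, 0.079, -0.002, 0.001]
force: [0.4, 0.1, 0.2]
finger_gap: 0.085
```

```bash
python3 go.py .672 .108 .15 9
```

```text
t 1.53 pos [0.4223 0.3823 0.2276] th 9.0 tilt [-0.004 -0.002 -1.   ] gap 0.085 F [0.4 0.1 0.2]
dp mm [203.9 310.   77.3] roll 0.001 qpos [-1.17  0.29  0.39  1.88 -0.13  1.   -0.57]
```

>>> {"fn": "move_arm", "kwargs": {"steps": [{"dp":[0.021,0.032,0.007],"roll":0},{"dp":[0.021,0.032,0.007],"roll":0},{"dp":[0.021,0.032,0.007],"roll":0},{"dp":[0.021,0.032,0.007],"roll":0},{"dp":[0.021,0.032,0.007],"roll":0},{"dp":[0.021,0.032,0.007],"roll":0},{"dp":[0.021,0.032,0.007],"roll":0},{"dp":[0.021,0.032,0.007],"roll":0}]}}

```text
time_s: 2.2
eef_pos: [0.6359, 0.1434, 0.1705]
tool_rot: [0.997, 0.08, -0.001, -0.001]
force: [0.7, 0.0, 0.7]
finger_gap: 0.085
```

```bash
python3 go.py .672 .108 .12 9
```

```text
t 2.2 pos [0.6359 0.1434 0.1705] th 9.2 tilt [-0.002  0.001 -1.   ] gap 0.085 F [0.7 0.  0.7]
dp mm [30.1 40.8 50.4] roll 0.003 qpos [-0.65  0.5   0.45  1.75 -0.26  0.96  0.06]
```

>>> {"fn": "move_arm", "kwargs": {"steps": [{"dp":[0.01,0.014,0.017],"roll":0},{"dp":[0.01,0.014,0.017],"roll":0},{"dp":[0.008,0.011,0.014],"roll":0},{"dp":[0,0,0],"roll":0},{"dp":[0,0,0],"roll":0},{"dp":[0,0,0],"roll":0},{"dp":[0,0,0],"roll":0},{"dp":[0,0,0],"roll":0}]}}

```text
time_s: 2.87
eef_pos: [0.6747, 0.0975, 0.1191]
tool_rot: [0.997, 0.075, -0.001, 0.001]
force: [0.3, -0.0, 0.7]
finger_gap: 0.0851
```

```bash
python3 go.py .672 .108 .023 9; python3 - <<'E'
from meas import *
f=grab('wrist','w1'); print(f['fx'],f['cx'],f['cy'],ray(f,f['cx'],f['cy'],True))
E
```

```text
t 2.87 pos [0.6747 0.0975 0.1191] th 8.6 tilt [-0.002 -0.003 -1.   ] gap 0.0851 F [ 0.3 -0.   0.7]
dp mm [ -0.9 -11.   96.1] roll -0.007 qpos [-0.54  0.6   0.43  1.71 -0.3   0.9   0.16]
297.3186396354542 255.23683954716032 192.80484289069418 (array([0.66316198, 0.17247915, 0.24448709]), array([ 0.04267963, -0.29639338, -0.95411185]))
```

View pics/w1.png

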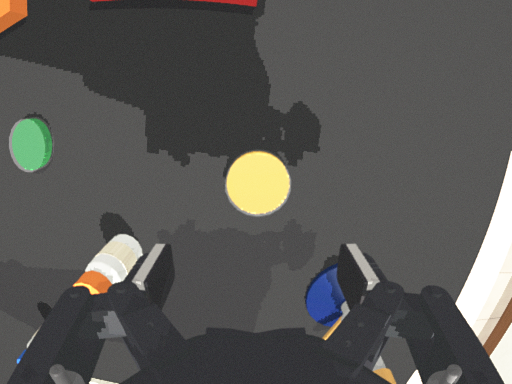

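Wrist view: yellow plate centred at (258,183) between the finger lines, orange bottle at lower left, burner foot at (325,295) right of the right finger. I'll measure it from here.

```bash
cat > wm.py <<'E'
import sys
from meas import *
def wmeas(pt,a,b,s,v,z,rad=40,name=None):
    f=grab('wrist',name); ce,ct,A=blob(f,pt,sat(a,b,s,v),rad); w=(mp(f,ct,z,True)*1000).astype(np.float32)
    (c,r)=cv2.minEnclosingCircle(w); print(ce.round(1),A,'circ',np.round(c,1),'d',round(2*r,1)); return np.array(c)/1000
E
python3 - <<'E'
from wm import *; from go import rem
c=wmeas((258,183),15,40,60,80,.014); rem(*c,.023,9)
E
```

```text
[257.3 182.3] 3181 circ [673.8 109.4] d 53.3
t 2.97 pos [0.6748 0.0977 0.1192] th 8.6 tilt [-0.002 -0.002 -1.   ] gap 0.0851 F [-0.3 -0.8 -0.1]
dp mm [  1.  -11.9  96.2] roll -0.007 qpos [-0.54  0.6   0.43  1.71 -0.3   0.9   0.16]
```

>>> {"fn": "move_arm", "kwargs": {"steps": [{"dp":[0.001,-0.006,0.02],"roll":0},{"dp":[0,-0.005,0.02],"roll":0},{"dp":[0,0,0.02],"roll":0},{"dp":[0,0,0.01],"roll":0},{"dp":[0,0,0.005],"roll":0},{"dp":[0,0,0],"roll":0},{"dp":[0,0,0],"roll":0},{"dp":[0,0,0],"roll":0}]}}

```text
time_s: 3.63
eef_pos: [0.6761, 0.113, 0.0474]
tool_rot: [0.997, 0.077, 0.003, -0.0]
force: [0.9, 0.3, 0.0]
finger_gap: 0.0849
```

```bash
python3 go.py .6738 .1094 .023 9
```

```text
t 3.63 pos [0.6761 0.113  0.0474] th 8.8 tilt [ 0.006  0.001 -1.   ] gap 0.0849 F [0.9 0.3 0. ]
dp mm [-2.9  3.2 24.3] roll -0.003 qpos [-0.53  0.69  0.38  1.74 -0.35  0.78  0.18]
```

>>> {"fn": "move_arm", "kwargs": {"steps": [{"dp":[-0.001,0.002,0.008],"roll":0},{"dp":[-0.001,0.001,0.008],"roll":0},{"dp":[0,0,0.005],"roll":0},{"dp":[0,0,0.002],"roll":0},{"dp":[0,0,0],"roll":0},{"dp":[0,0,0],"roll":0},{"dp":[0,0,0],"roll":0},{"dp":[0,0,0],"roll":0}]}}

```text
time_s: 4.3
eef_pos: [0.6759, 0.1089, 0.0244]
tool_rot: [0.997, 0.077, 0.004, -0.001]
force: [0.3, -0.2, 0.0]
finger_gap: 0.0849
```

>>> {"fn": "move_arm", "kwargs": {"steps": [{"dp":[0,0,0],"roll":0},{"dp":[0,0,0],"roll":0},{"dp":[0,0,0],"roll":0},{"dp":[0,0,0],"roll":0},{"dp":[0,0,0],"roll":0},{"dp":[0,0,0],"roll":0},{"dp":[0,0,0],"roll":0},{"dp":[0,0,0],"roll":0}], "hand": 0.04, "squeeze": 30}}

```text
time_s: 4.97
eef_pos: [0.6763, 0.1092, 0.0255]
tool_rot: [0.997, 0.077, 0.005, -0.001]
force: [-0.4, -0.3, -0.9]
finger_gap: 0.0518
```

```bash
python3 go.py .6738 .1094 .023 9
```

```text
t 4.97 pos [0.6763 0.1092 0.0255] th 8.8 tilt [ 0.01   0.002 -1.   ] gap 0.0518 F [-0.4 -0.3 -0.9]
dp mm [-2.5 -0.6  2.5] roll -0.003 qpos [-0.51  0.72  0.37  1.75 -0.36  0.74  0.19]
```

>>> {"fn": "move_arm", "kwargs": {"steps": [{"dp":[0,0,-0.01],"roll":0},{"dp":[0,0,-0.015],"roll":0},{"dp":[0,0,-0.015],"roll":0},{"dp":[0,0,-0.015],"roll":0},{"dp":[0,0,-0.01],"roll":0},{"dp":[0,0,0],"roll":0},{"dp":[0,0,0],"roll":0},{"dp":[0,0,0],"roll":0}]}}

```text
time_s: 5.63
eef_pos: [0.6762, 0.1089, 0.0993]
tool_rot: [0.997, 0.077, 0.006, -0.001]
force: [0.0, -0.7, -0.9]
finger_gap: 0.0523
```

```bash
python3 go.py .532 -.28 .15 9;python3 - <<'E'
from h import *
f=grab('wrist','w2')
E
```

```text
t 5.63 pos [0.6762 0.1089 0.0993] th 8.8 tilt [ 0.012  0.003 -1.   ] gap 0.0523 F [ 0.  -0.7 -0.9]
dp mm [-201.3  362.3  -53.7] roll -0.004 qpos [-0.55  0.62  0.41  1.72 -0.32  0.85  0.16]
```

View pics/w2.png

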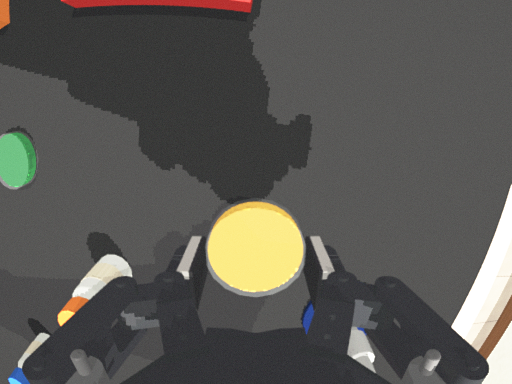

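The plate is held level between the pads at (256,248), and the surroundings are undisturbed. Next I carry it to the far bay.

>>> {"fn": "move_arm", "kwargs": {"steps": [{"dp":[-0.013,0.031,-0.015],"roll":0},{"dp":[-0.013,0.031,-0.015],"roll":0},{"dp":[-0.013,0.031,-0.01],"roll":0},{"dp":[-0.013,0.031,-0.01],"roll":0},{"dp":[-0.013,0.031,0],"roll":0},{"dp":[-0.013,0.031,0],"roll":0},{"dp":[-0.013,0.031,0],"roll":0},{"dp":[-0.013,0.031,0],"roll":0}]}}

```text
time_s: 6.35
eef_pos: [0.6081, -0.1518, 0.1424]
tool_rot: [0.996, 0.084, 0.002, -0.002]
force: [1.9, 0.3, -1.1]
finger_gap: 0.0518
```

```bash
python3 go.py .55 -.386 .1 9
```

```text
t 6.35 pos [ 0.6081 -0.1518  0.1424] th 9.7 tilt [ 0.003  0.005 -1.   ] gap 0.0518 F [ 1.9  0.3 -1.1]
dp mm [-96.7 221.3  41.1] roll 0.012 qpos [-0.2   0.49  0.46  1.83 -0.28  0.88  0.56]
```

>>> {"fn": "move_arm", "kwargs": {"steps": [{"dp":[-0.014,0.032,0],"roll":0},{"dp":[-0.014,0.032,0],"roll":0},{"dp":[-0.014,0.032,0.006],"roll":0},{"dp":[-0.014,0.032,0.006],"roll":0},{"dp":[-0.014,0.032,0.006],"roll":0},{"dp":[-0.012,0.026,0.006],"roll":0},{"dp":[-0.008,0.018,0.006],"roll":0},{"dp":[-0.003,0.008,0],"roll":0}]}}

```text
time_s: 7.02
eef_pos: [0.5421, -0.3921, 0.1043]
tool_rot: [0.997, 0.081, -0.002, -0.003]
force: [-0.1, 1.0, -1.6]
finger_gap: 0.0522
```

```bash
python3 go.py .55 -.386 .05 9
```

```text
t 7.02 pos [ 0.5421 -0.3921  0.1043] th 9.3 tilt [-0.005  0.005 -1.   ] gap 0.0522 F [-0.1  1.  -1.6]
dp mm [ 9.  -4.4 54.2] roll 0.006 qpos [ 0.21  0.61  0.45  1.75 -0.33  0.87  0.97]
```

>>> {"fn": "move_arm", "kwargs": {"steps": [{"dp":[0.004,0,0.015],"roll":0},{"dp":[0.004,0,0.015],"roll":0},{"dp":[0.002,0,0.014],"roll":0},{"dp":[0,0,0.01],"roll":0},{"dp":[0,0,0],"roll":0},{"dp":[0,0,0],"roll":0},{"dp":[0,0,0],"roll":0},{"dp":[0,0,0],"roll":0}]}}

```text
time_s: 7.68
eef_pos: [0.5513, -0.3887, 0.0438]
tool_rot: [0.997, 0.081, -0.004, -0.004]
force: [-0.2, 0.5, -0.7]
finger_gap: 0.0523
```

```bash
python3 go.py .55 -.386 .0305 9; python3 - <<'E'
from h import *
grab('wrist','w3')
E
```

```text
t 7.68 pos [ 0.5513 -0.3887  0.0438] th 9.3 tilt [-0.009  0.008 -1.   ] gap 0.0523 F [-0.2  0.5 -0.7]
dp mm [-0.8 -2.8 13.3] roll 0.006 qpos [ 0.23  0.69  0.41  1.75 -0.37  0.79  0.99]
```

View pics/w3.png

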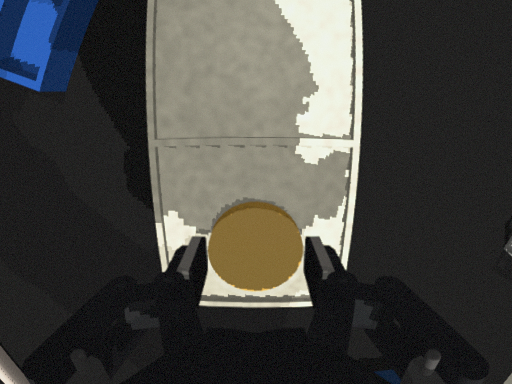

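The plate is over the far bay, centred between side rims (col 160 and 350), with the rib at row 142 and the end rim at row 300. I lower it and release.

>>> {"fn": "move_arm", "kwargs": {"steps": [{"dp":[0,-0.002,0.005],"roll":0},{"dp":[0,0,0.004],"roll":0},{"dp":[0,0,0.003],"roll":0},{"dp":[0,0,0.001],"roll":0},{"dp":[0,0,0],"roll":0},{"dp":[0,0,0],"roll":0},{"dp":[0,0,0],"roll":0},{"dp":[0,0,0],"roll":0}]}}

```text
time_s: 8.4
eef_pos: [0.5518, -0.3868, 0.0316]
tool_rot: [0.997, 0.081, -0.003, -0.003]
force: [-0.1, 0.5, -0.8]
finger_gap: 0.0519
```

```bash
python3 go.py .55 -.386 .0295 9
```

```text
t 8.4 pos [ 0.5518 -0.3868  0.0316] th 9.4 tilt [-0.006  0.006 -1.   ] gap 0.0519 F [-0.1  0.5 -0.8]
dp mm [-1.7 -1.1  2.1] roll 0.006 qpos [ 0.23  0.71  0.4   1.76 -0.38  0.76  0.99]
```

>>> {"fn": "move_arm", "kwargs": {"steps": [{"dp":[0,0,0.001],"roll":0},{"dp":[0,0,0.001],"roll":0},{"dp":[0,0,0.001],"roll":0},{"dp":[0,0,0],"roll":0},{"dp":[0,0,0],"roll":0},{"dp":[0,0,0],"roll":0},{"dp":[0,0,0],"roll":0},{"dp":[0,0,0],"roll":0}]}}

```text
time_s: 9.07
eef_pos: [0.552, -0.3871, 0.0297]
tool_rot: [0.997, 0.081, -0.002, -0.003]
force: [-0.0, 1.4, 1.0]
finger_gap: 0.0519
```

>>> {"fn": "move_arm", "kwargs": {"steps": [{"dp":[0,0,0],"roll":0},{"dp":[0,0,0],"roll":0},{"dp":[0,0,0],"roll":0},{"dp":[0,0,0],"roll":0},{"dp":[0,0,0],"roll":0},{"dp":[0,0,0],"roll":0},{"dp":[0,0,0],"roll":0},{"dp":[0,0,0],"roll":0}], "hand": 0.066}}

```text
time_s: 9.73
eef_pos: [0.5521, -0.3871, 0.0294]
tool_rot: [0.997, 0.081, -0.002, -0.003]
force: [-0.0, 0.3, -0.1]
finger_gap: 0.066
```

>>> {"fn": "move_arm", "kwargs": {"steps": [{"dp":[0,0,-0.01],"roll":0},{"dp":[0,0,-0.015],"roll":0},{"dp":[0,0,-0.02],"roll":0},{"dp":[0,0,-0.02],"roll":0},{"dp":[0,0,-0.02],"roll":0},{"dp":[0,0,-0.02],"roll":0},{"dp":[0,0,-0.01],"roll":0},{"dp":[0,0,0],"roll":0}]}}

```text
time_s: 10.4
eef_pos: [0.5522, -0.3887, 0.1573]
tool_rot: [0.997, 0.081, -0.001, -0.003]
force: [0.7, -0.0, 0.5]
finger_gap: 0.0658
```

```bash
python3 - <<'E'
from wm import *; from go import rem
c=wmeas((255,220),10,40,60,60,.018,60,name='w4'); rem(.436,-.130,.2,9)
E
```

```text
[255.3 183. ] 2328 circ [ 551.4 -386. ] d 52.4
t 10.45 pos [ 0.5521 -0.3886  0.1564] th 9.3 tilt [-0.004  0.005 -1.   ] gap 0.0659 F [0.7 0.  0.2]
dp mm [ -73.2 -274.2  -41.8] roll 0.004 qpos [ 0.18  0.56  0.48  1.7  -0.31  0.96  0.93]
```

>>> {"fn": "move_arm", "kwargs": {"steps": [{"dp":[-0.009,-0.034,-0.005],"roll":0},{"dp":[-0.009,-0.034,-0.005],"roll":0},{"dp":[-0.009,-0.034,-0.005],"roll":0},{"dp":[-0.009,-0.034,-0.005],"roll":0},{"dp":[-0.009,-0.034,0],"roll":0},{"dp":[-0.009,-0.034,0],"roll":0},{"dp":[-0.009,-0.034,0],"roll":0},{"dp":[-0.006,-0.026,0],"roll":0}], "hand": 0.075}}

```text
time_s: 11.12
eef_pos: [0.4331, -0.1336, 0.1708]
tool_rot: [0.997, 0.078, -0.006, -0.002]
force: [0.8, 0.2, 0.5]
finger_gap: 0.075
```

>>> {"fn": "move_arm", "kwargs": {"steps": [{"dp":[0,0,0],"roll":0},{"dp":[0,0,0],"roll":0},{"dp":[0,0,0],"roll":0},{"dp":[0,0,0],"roll":0},{"dp":[0,0,0],"roll":0},{"dp":[0,0,0],"roll":0},{"dp":[0,0,0],"roll":0},{"dp":[0,0,0],"roll":0}]}}

```text
time_s: 11.78
eef_pos: [0.4303, -0.1308, 0.168]
tool_rot: [0.997, 0.079, -0.009, -0.003]
force: [-1.1, -1.2, -0.4]
finger_gap: 0.0744
```

```bash
python3 - <<'E'
from wm import *; from go import rem
rem(.436,-.130,.05,9)
try: c=wmeas((255,230),100,125,120,100,.085,70,name='w5')
except Exception as e: print(e)
E
```

```text
t 11.78 pos [ 0.4303 -0.1308  0.168 ] th 9.1 tilt [-0.018  0.005 -1.   ] gap 0.0744 F [-1.1 -1.2 -0.4]
dp mm [  7.8   1.  117.9] roll 0.002 qpos [-0.28  0.18  0.49  2.18 -0.11  0.82  0.44]
[264.3 199.4] 331 circ [ 435.7 -129.8] d 36.3
```

>>> {"fn": "move_arm", "kwargs": {"steps": [{"dp":[0.006,0.001,0.012],"roll":0},{"dp":[0.001,0,0.02],"roll":0},{"dp":[0,0,0.02],"roll":0},{"dp":[0,0,0.015],"roll":0},{"dp":[0,0,0.008],"roll":0},{"dp":[0,0,0],"roll":0},{"dp":[0,0,0],"roll":0},{"dp":[0,0,0],"roll":0}]}}

```text
time_s: 12.5
eef_pos: [0.4381, -0.1321, 0.0913]
tool_rot: [0.997, 0.078, -0.007, -0.003]
force: [-0.1, 0.0, -0.5]
finger_gap: 0.0749
```

```bash
python3 go.py .436 -.130 .05 9
```

```text
t 12.5 pos [ 0.4381 -0.1321  0.0913] th 9.0 tilt [-0.015  0.004 -1.   ] gap 0.0749 F [-0.1  0.  -0.5]
dp mm [-1.1 -2.1 41.4] roll -0.001 qpos [-0.22  0.33  0.44  2.23 -0.23  0.64  0.54]
```

>>> {"fn": "move_arm", "kwargs": {"steps": [{"dp":[-0.001,-0.002,0.012],"roll":0},{"dp":[0,0,0.012],"roll":0},{"dp":[0,0,0.01],"roll":0},{"dp":[0,0,0.006],"roll":0},{"dp":[0,0,0],"roll":0},{"dp":[0,0,0],"roll":0},{"dp":[0,0,0],"roll":0},{"dp":[0,0,0],"roll":0}]}}

```text
time_s: 13.17
eef_pos: [0.4399, -0.1305, 0.0547]
tool_rot: [0.997, 0.078, -0.003, -0.002]
force: [-0.3, -0.2, 0.2]
finger_gap: 0.0751
```

>>> {"fn": "move_arm", "kwargs": {"steps": [{"dp":[0,0,0],"roll":0},{"dp":[0,0,0],"roll":0},{"dp":[0,0,0],"roll":0},{"dp":[0,0,0],"roll":0},{"dp":[0,0,0],"roll":0},{"dp":[0,0,0],"roll":0},{"dp":[0,0,0],"roll":0},{"dp":[0,0,0],"roll":0}], "hand": 0.02, "squeeze": 30}}

```text
time_s: 13.83
eef_pos: [0.4403, -0.1306, 0.0559]
tool_rot: [0.997, 0.078, -0.002, -0.002]
force: [-1.0, -0.5, -0.2]
finger_gap: 0.035
```

```bash
python3 go.py .389 -.278 .12 9
```

```text
t 13.83 pos [ 0.4403 -0.1306  0.0559] th 9.0 tilt [-0.005  0.004 -1.   ] gap 0.035 F [-1.  -0.5 -0.2]
dp mm [-74.  137.3 -64.5] roll -0.001 qpos [-0.18  0.4   0.39  2.24 -0.29  0.55  0.59]
```

>>> {"fn": "move_arm", "kwargs": {"steps": [{"dp":[0,0,-0.015],"roll":0},{"dp":[0,0,-0.02],"roll":0},{"dp":[0,0,-0.02],"roll":0},{"dp":[-0.005,0.01,-0.005],"roll":0},{"dp":[-0.01,0.02,0],"roll":0},{"dp":[-0.012,0.022,0],"roll":0},{"dp":[-0.012,0.022,0],"roll":0},{"dp":[-0.008,0.015,0],"roll":0}]}}

```text
time_s: 14.5
eef_pos: [0.4077, -0.2276, 0.1169]
tool_rot: [0.997, 0.083, -0.003, -0.002]
force: [0.2, 0.1, -0.8]
finger_gap: 0.0351
```

```bash
python3 go.py .389 -.278 .12 9
```

```text
t 14.5 pos [ 0.4077 -0.2276  0.1169] th 9.5 tilt [-0.005  0.004 -1.   ] gap 0.0351 F [ 0.2  0.1 -0.8]
dp mm [-26.7  46.7  -3.2] roll 0.008 qpos [-0.05  0.3   0.5   2.2  -0.22  0.7   0.76]
```

>>> {"fn": "move_arm", "kwargs": {"steps": [{"dp":[-0.008,0.014,0],"roll":0},{"dp":[-0.008,0.014,0],"roll":0},{"dp":[-0.005,0.009,0],"roll":0},{"dp":[-0.002,0.003,0],"roll":0},{"dp":[0,0,0],"roll":0},{"dp":[0,0,0],"roll":0},{"dp":[0,0,0],"roll":0},{"dp":[0,0,0],"roll":0}]}}

```text
time_s: 15.17
eef_pos: [0.3863, -0.2779, 0.1143]
tool_rot: [0.997, 0.079, -0.003, -0.002]
force: [0.0, 0.0, -0.9]
finger_gap: 0.0349
```

```bash
python3 - <<'E'
from h import *; from go import rem
rem(.389,-.278,.0605,9)
a=grab('wrist')['img'];b=grab('top')['img'][150:384,200:512]
b=cv2.resize(b,(512,384)); cv2.imwrite('pics/w6.png',np.hstack([a,b])[:,:,::-1][:, ::1]); 
im=cv2.imread('pics/w6.png'); cv2.imwrite('pics/w6.png',cv2.resize(im,(800,300)))
E
```

```text
t 15.17 pos [ 0.3863 -0.2779  0.1143] th 9.1 tilt [-0.007  0.004 -1.   ] gap 0.0349 F [ 0.   0.  -0.9]
dp mm [ 3.   0.8 53.8] roll 0.002 qpos [ 0.06  0.32  0.51  2.18 -0.24  0.7   0.89]
```

View pics/w6.png

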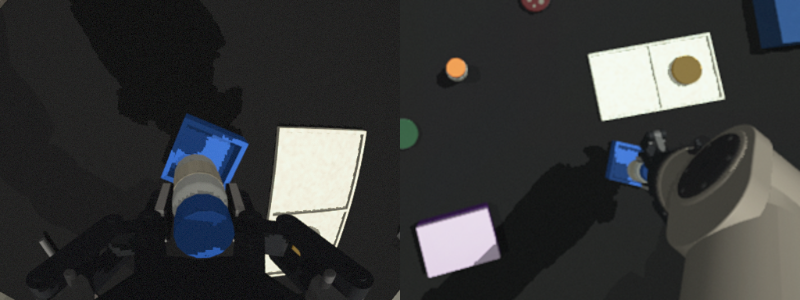

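Left (wrist): the bottle hangs over the blue holder, whose rim corners are near (238,147), (317,183) and (207,230) in full pixels. Right (top): yellow sits in the far bay. I check the holder centre from those corners.

```bash
python3 - <<'E'
from meas import *
f=grab('wrist')
A,B,C=[onz(f,u,v,.028,True)[:2]*1000 for u,v in((238,147),(317,183),(207,230))]
print(A,B,C,np.linalg.norm(B-A),np.linalg.norm(C-A),'centre',(B+C)/2)
i=cv2.imread('pics/top0.png')[:,:,::-1]; T=dict(manip.grab_frame('top'),img=i)
# far-side corner approach: outer-rim extremes, top image at z=.028, 66 mm square anchored on sides away from the camera
for n,p,c in(('blue',(380,278),sat(100,125,120,60)),('orange',(133,288),sat(5,20,150,60))):
    ce,ct,_=blob(T,p,c,20); w=mp(T,ct,.028)*1000; r=cv2.boxPoints(cv2.minAreaRect(w.astype(np.float32))); print(n,r.round())
E
```

```text
[ 366.12354992 -236.0749102 ] [ 428.29782131 -253.13197258] [ 351.12160269 -304.51967268] 64.47157047312032 70.06956494996712 centre [ 389.709712   -278.82582263]
blue [[ 348. -302.]
 [ 415. -318.]
 [ 432. -246.]
 [ 366. -230.]]
orange [[332. 292.]
 [356. 221.]
 [420. 242.]
 [396. 313.]]
```

>>> {"fn": "move_arm", "kwargs": {"steps": [{"dp":[0.003,0.001,0.01],"roll":0},{"dp":[0,0,0.012],"roll":0},{"dp":[0,0,0.012],"roll":0},{"dp":[0,0,0.008],"roll":0},{"dp":[0,0,0.004],"roll":0},{"dp":[0,0,0],"roll":0},{"dp":[0,0,0],"roll":0},{"dp":[0,0,0],"roll":0}]}}

```text
time_s: 16.03
eef_pos: [0.3912, -0.2775, 0.0642]
tool_rot: [0.997, 0.081, -0.003, -0.002]
force: [-0.4, -0.8, -1.2]
finger_gap: 0.0348
```

```bash
python3 go.py .3897 -.2788 .06 9
```

```text
t 16.03 pos [ 0.3912 -0.2775  0.0642] th 9.3 tilt [-0.006  0.003 -1.   ] gap 0.0348 F [-0.4 -0.8 -1.2]
dp mm [-1.7  1.1  4.2] roll 0.005 qpos [ 0.11  0.42  0.45  2.2  -0.32  0.59  0.95]
```

>>> {"fn": "move_arm", "kwargs": {"steps": [{"dp":[0,0,0.002],"roll":0},{"dp":[0,0,0.002],"roll":0},{"dp":[0,0,0.001],"roll":0},{"dp":[0,0,0],"roll":0},{"dp":[0,0,0],"roll":0},{"dp":[0,0,0],"roll":0},{"dp":[0,0,0],"roll":0},{"dp":[0,0,0],"roll":0}]}}

```text
time_s: 16.7
eef_pos: [0.3922, -0.2779, 0.0603]
tool_rot: [0.997, 0.081, -0.001, -0.001]
force: [-1.0, -0.0, -1.4]
finger_gap: 0.0348
```

```bash
python3 go.py .3897 -.2788 .06 9
```

```text
t 16.7 pos [ 0.3922 -0.2779  0.0603] th 9.3 tilt [-0.003  0.002 -1.   ] gap 0.0348 F [-1.  -0.  -1.4]
dp mm [-2.6  0.5  0.3] roll 0.005 qpos [ 0.12  0.42  0.44  2.2  -0.33  0.58  0.96]
```

>>> {"fn": "move_arm", "kwargs": {"steps": [{"dp":[0,0,0.001],"roll":0},{"dp":[0,0,0],"roll":0},{"dp":[0,0,0],"roll":0},{"dp":[0,0,0],"roll":0},{"dp":[0,0,0],"roll":0},{"dp":[0,0,0],"roll":0},{"dp":[0,0,0],"roll":0},{"dp":[0,0,0],"roll":0}], "hand": 0.07}}

```text
time_s: 17.37
eef_pos: [0.3925, -0.278, 0.0594]
tool_rot: [0.997, 0.081, -0.001, -0.001]
force: [0.1, 0.6, 0.5]
finger_gap: 0.0697
```

>>> {"fn": "move_arm", "kwargs": {"steps": [{"dp":[0,0,-0.01],"roll":0},{"dp":[0,0,-0.015],"roll":0},{"dp":[0,0,-0.02],"roll":0},{"dp":[0,0,-0.02],"roll":0},{"dp":[0,0,-0.02],"roll":0},{"dp":[0,0,-0.02],"roll":0},{"dp":[0,0,-0.005],"roll":0},{"dp":[0,0,0],"roll":0}]}}

```text
time_s: 18.03
eef_pos: [0.391, -0.2789, 0.1778]
tool_rot: [0.997, 0.08, -0.002, -0.001]
force: [0.4, 0.5, -1.1]
finger_gap: 0.0699
```

```bash
python3 - <<'E'
from wm import *; from go import rem
rem(.555,.020,.17,9)
try: c=wmeas((264,200),100,125,120,100,.089,50,name='w7')
except Exception as e: print(e)
E
```

```text
t 18.03 pos [ 0.391  -0.2789  0.1778] th 9.1 tilt [-0.005  0.002 -1.   ] gap 0.0699 F [ 0.4  0.5 -1.1]
dp mm [ 209.3 -269.1    7.7] roll 0.002 qpos [-0.    0.21  0.56  2.13 -0.15  0.85  0.8 ]
[254.4 183.8] 3527 circ [ 387.1 -261.9] d 72.2
```

>>> {"fn": "move_arm", "kwargs": {"steps": [{"dp":[0.021,-0.027,0],"roll":0},{"dp":[0.021,-0.027,0],"roll":0},{"dp":[0.021,-0.027,0],"roll":0},{"dp":[0.021,-0.027,0],"roll":0},{"dp":[0.021,-0.027,0],"roll":0},{"dp":[0.021,-0.027,0],"roll":0},{"dp":[0.021,-0.027,0],"roll":0},{"dp":[0.021,-0.027,0],"roll":0}]}}

```text
time_s: 18.75
eef_pos: [0.522, -0.0359, 0.1714]
tool_rot: [0.997, 0.072, -0.006, -0.001]
force: [1.1, 0.3, 0.6]
finger_gap: 0.0696
```

>>> {"fn": "move_arm", "kwargs": {"steps": [{"dp":[0.018,-0.025,0],"roll":0},{"dp":[0.012,-0.015,0],"roll":0},{"dp":[0.005,-0.005,0],"roll":0},{"dp":[0,0,0],"roll":0},{"dp":[0,0,0],"roll":0},{"dp":[0,0,0],"roll":0},{"dp":[0,0,0],"roll":0},{"dp":[0,0,0],"roll":0}], "hand": 0.075}}

```text
time_s: 19.42
eef_pos: [0.5492, 0.0196, 0.1645]
tool_rot: [0.997, 0.075, -0.011, -0.001]
force: [-0.2, -0.0, 1.1]
finger_gap: 0.0747
```

```bash
python3 - <<'E'
from wm import *; from go import rem
rem(.555,.020,.05,9)
c=wmeas((255,220),3,20,130,80,.085,70,name='w8')
i=grab('top')['img'][150:384,200:512]; cv2.imwrite('pics/t8.png',cv2.resize(i,(624,468))[:,:,::-1])
E
```

```text
t 19.42 pos [0.5492 0.0196 0.1645] th 8.6 tilt [-0.022 -0.    -1.   ] gap 0.0747 F [-0.2 -0.   1.1]
dp mm [  8.2   0.8 114.3] roll -0.007 qpos [-0.46  0.34  0.38  1.97 -0.17  0.88  0.16]
[264.3 190. ] 178 circ [552.9  27.9] d 26.5
```

View pics/t8.png

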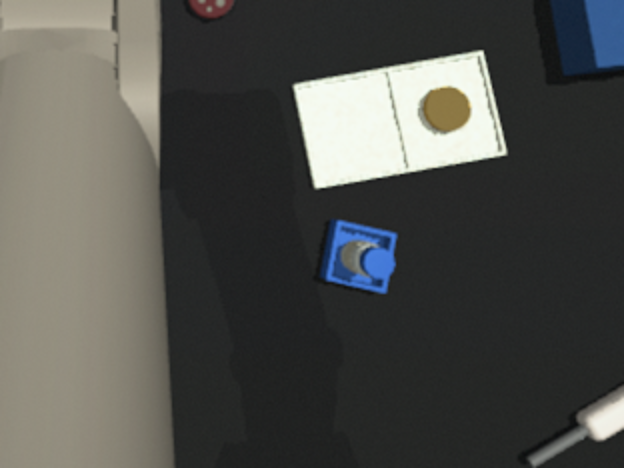

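The blue bottle stands in its holder (crop (365,260)) and yellow is in the right bay. The orange cap blob was partial, probably shading, so I widen the mask.

```bash
python3 - <<'E'
from wm import *; from go import rem
for v in (60,40,25):
  c=wmeas((264,195),0,25,90,v,.085,50)
E
```

```text
[265.  200.3] 323 circ [554.9  20.7] d 37.0
[264.6 199.9] 314 circ [554.8  20.6] d 36.6
[264.2 200.3] 313 circ [554.8  20.7] d 36.7
```

>>> {"fn": "move_arm", "kwargs": {"steps": [{"dp":[0.005,0,0.012],"roll":0},{"dp":[0.001,0,0.02],"roll":0},{"dp":[0,0,0.02],"roll":0},{"dp":[0,0,0.015],"roll":0},{"dp":[0,0,0.008],"roll":0},{"dp":[0,0,0],"roll":0},{"dp":[0,0,0],"roll":0},{"dp":[0,0,0],"roll":0}]}}

```text
time_s: 20.33
eef_pos: [0.5562, 0.0218, 0.0851]
tool_rot: [0.997, 0.075, -0.009, -0.001]
force: [0.2, -0.3, 0.7]
finger_gap: 0.0752
```

```bash
python3 go.py .555 .0205 .052 9
```

```text
t 20.33 pos [0.5562 0.0218 0.0851] th 8.7 tilt [-0.018  0.001 -1.   ] gap 0.0752 F [ 0.2 -0.3  0.7]
dp mm [-0.8  1.3 33.1] roll -0.006 qpos [-0.42  0.47  0.34  2.01 -0.23  0.72  0.21]
```

>>> {"fn": "move_arm", "kwargs": {"steps": [{"dp":[-0.001,0.001,0.01],"roll":0},{"dp":[-0.001,0,0.011],"roll":0},{"dp":[0,0,0.008],"roll":0},{"dp":[0,0,0.003],"roll":0},{"dp":[0,0,0],"roll":0},{"dp":[0,0,0],"roll":0},{"dp":[0,0,0],"roll":0},{"dp":[0,0,0],"roll":0}]}}

```text
time_s: 21.0
eef_pos: [0.5548, 0.0206, 0.0517]
tool_rot: [0.997, 0.075, -0.008, -0.001]
force: [-0.1, 0.8, -0.3]
finger_gap: 0.0747
```

>>> {"fn": "move_arm", "kwargs": {"steps": [{"dp":[0,0,0],"roll":0},{"dp":[0,0,0],"roll":0},{"dp":[0,0,0],"roll":0},{"dp":[0,0,0],"roll":0},{"dp":[0,0,0],"roll":0},{"dp":[0,0,0],"roll":0},{"dp":[0,0,0],"roll":0},{"dp":[0,0,0],"roll":0}], "hand": 0.02}}

```text
time_s: 21.67
eef_pos: [0.5555, 0.0209, 0.0528]
tool_rot: [0.997, 0.076, -0.007, -0.001]
force: [0.2, 0.1, -0.3]
finger_gap: 0.0349
```

```bash
python3 go.py .375 .271 .12 9
```

```text
t 21.67 pos [0.5555 0.0209 0.0528] th 8.7 tilt [-0.013  0.002 -1.   ] gap 0.0349 F [ 0.2  0.1 -0.3]
dp mm [-141.6 -274.7  -64.3] roll -0.006 qpos [-0.4   0.52  0.31  2.03 -0.26  0.65  0.24]
```

>>> {"fn": "move_arm", "kwargs": {"steps": [{"dp":[0,0,-0.015],"roll":0},{"dp":[0,0,-0.02],"roll":0},{"dp":[0,0,-0.025],"roll":0},{"dp":[-0.008,-0.014,-0.025],"roll":0},{"dp":[-0.014,-0.027,0],"roll":0},{"dp":[-0.015,-0.03,0],"roll":0},{"dp":[-0.015,-0.03,0],"roll":0},{"dp":[-0.015,-0.03,0],"roll":0}]}}

```text
time_s: 22.33
eef_pos: [0.4709, 0.1373, 0.1426]
tool_rot: [0.998, 0.07, -0.006, -0.0]
force: [0.7, 1.2, -1.0]
finger_gap: 0.0351
```

```bash
python3 go.py .3746 .2713 .12 9
```

```text
t 22.33 pos [0.4709 0.1373 0.1426] th 8.0 tilt [-0.013 -0.    -1.   ] gap 0.0351 F [ 0.7  1.2 -1. ]
dp mm [ -76.5 -146.1   23.8] roll -0.018 qpos [-0.71  0.28  0.35  2.12 -0.14  0.78 -0.14]
```

>>> {"fn": "move_arm", "kwargs": {"steps": [{"dp":[-0.013,-0.024,0],"roll":-0.01},{"dp":[-0.013,-0.025,0],"roll":-0.01},{"dp":[-0.013,-0.025,0.003],"roll":0},{"dp":[-0.013,-0.025,0.003],"roll":0},{"dp":[-0.01,-0.02,0.003],"roll":0},{"dp":[-0.006,-0.012,0.003],"roll":0},{"dp":[-0.003,-0.005,0],"roll":0},{"dp":[0,0,0],"roll":0}]}}

```text
time_s: 23.0
eef_pos: [0.3699, 0.2715, 0.1325]
tool_rot: [0.996, 0.084, -0.006, -0.002]
force: [-0.2, -0.3, 0.0]
finger_gap: 0.0348
```

```bash
python3 - <<'E'
from h import *; from go import rem
rem(.3746,.2713,.057,9)
a=grab('wrist','w9')
E
```

```text
t 23.0 pos [0.3699 0.2715 0.1325] th 9.7 tilt [-0.012  0.003 -1.   ] gap 0.0348 F [-0.2 -0.3  0. ]
dp mm [ 5.5  1.3 75.4] roll 0.012 qpos [-0.99  0.24  0.25  2.19 -0.1   0.73 -0.5 ]
```

View pics/w9.png

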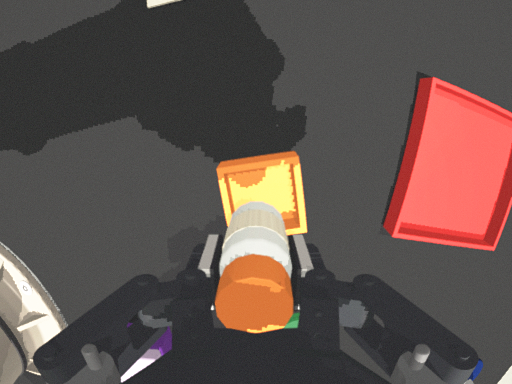

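Wrist: the bottle hangs over the orange holder. Holder rim corners are about (222,177), (300,167) and (307,234), with the darker strip above them being the outer wall face.

```bash
python3 - <<'E'
from meas import *
f=grab('wrist')
A,B,C=[onz(f,u,v,.028,True)[:2]*1000 for u,v in((300,167),(222,177),(307,234))]
print(A,B,C,np.linalg.norm(B-A),np.linalg.norm(C-A),'centre',(B+C)/2)
E
```

```text
[399.52321399 302.22210336] [339.48107929 283.50689883] [418.02846077 246.02416216] 62.89130957765526 59.16631434172535 centre [378.75477003 264.7655305 ]
```

```bash
python3 -c "
import cv2
i=cv2.imread('pics/w9.png')[145:245,205:320]; cv2.imwrite('pics/c9.png',cv2.resize(i,None,fx=6,fy=6,interpolation=cv2.INTER_NEAREST)*1)"
```

View pics/c9.png

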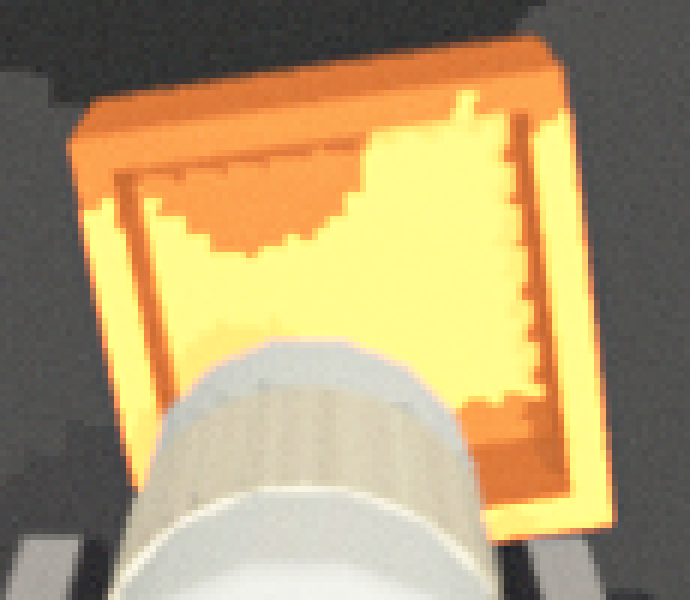

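Zoomed: the outer rim corners are at crop (68,145), (568,70) and (612,522), i.e. (216.3,169.2), (299.7,156.7) and (307,232).

```bash
python3 - <<'E'
from meas import *
from go import rem
f=grab('wrist')
B,A,C=[onz(f,u-.5,v-.5,.028,True)[:2]*1000 for u,v in((216.3,169.2),(299.7,156.7),(307,232))]
print(A,B,C,np.linalg.norm(B-A),np.linalg.norm(C-A),'centre',(B+C)/2)
rem(*((B+C)/2000),.057,9)
E
```

```text
[397.82020336 309.9654503 ] [334.22719923 288.82704884] [417.65255394 247.51042158] 67.01419395133983 65.5282591070032 centre [375.93987658 268.16873521]
t 23.15 pos [0.3713 0.2699 0.1326] th 9.5 tilt [-0.012  0.003 -1.   ] gap 0.0347 F [ 0.5 -1.5 -1. ]
dp mm [ 5.1  2.8 75.6] roll 0.009 qpos [-0.99  0.24  0.26  2.19 -0.1   0.73 -0.49]
```

>>> {"fn": "move_arm", "kwargs": {"steps": [{"dp":[0.004,0.001,0.01],"roll":0},{"dp":[0.001,0,0.015],"roll":0},{"dp":[0,0,0.018],"roll":0},{"dp":[0,0,0.012],"roll":0},{"dp":[0,0,0.004],"roll":0},{"dp":[0,0,0],"roll":0},{"dp":[0,0,0],"roll":0},{"dp":[0,0,0],"roll":0}]}}

```text
time_s: 23.82
eef_pos: [0.3827, 0.2638, 0.0697]
tool_rot: [0.997, 0.077, -0.004, -0.002]
force: [-0.7, 0.4, -0.9]
finger_gap: 0.0347
```

```bash
python3 go.py .3755 .2695 .0568 9
```

```text
t 23.82 pos [0.3827 0.2638 0.0697] th 8.8 tilt [-0.008  0.002 -1.   ] gap 0.0347 F [-0.7  0.4 -0.9]
dp mm [-6.2 -6.7 13. ] roll -0.003 qpos [-0.94  0.36  0.23  2.22 -0.16  0.58 -0.43]
```

>>> {"fn": "move_arm", "kwargs": {"steps": [{"dp":[-0.003,-0.003,0],"roll":0},{"dp":[-0.002,-0.002,0],"roll":0},{"dp":[-0.001,-0.001,0.002],"roll":0},{"dp":[0,0,0.004],"roll":0},{"dp":[0,0,0.003],"roll":0},{"dp":[0,0,0.001],"roll":0},{"dp":[0,0,0],"roll":0},{"dp":[0,0,0],"roll":0}]}}

```text
time_s: 24.48
eef_pos: [0.3759, 0.2706, 0.0609]
tool_rot: [0.997, 0.077, -0.003, -0.003]
force: [0.0, 0.5, -0.6]
finger_gap: 0.035
```

```bash
python3 go.py .3755 .2695 .0568 9
```

```text
t 24.48 pos [0.3759 0.2706 0.0609] th 8.9 tilt [-0.006  0.006 -1.   ] gap 0.035 F [ 0.   0.5 -0.6]
dp mm [-0.6  1.1  4.1] roll -0.002 qpos [-0.95  0.37  0.22  2.23 -0.17  0.55 -0.44]
```

>>> {"fn": "move_arm", "kwargs": {"steps": [{"dp":[0,0,0.002],"roll":0},{"dp":[0,0,0.002],"roll":0},{"dp":[0,0,0.001],"roll":0},{"dp":[0,0,0],"roll":0},{"dp":[0,0,0],"roll":0},{"dp":[0,0,0],"roll":0},{"dp":[0,0,0],"roll":0},{"dp":[0,0,0],"roll":0}]}}

```text
time_s: 25.15
eef_pos: [0.3767, 0.271, 0.0565]
tool_rot: [0.997, 0.077, -0.002, -0.004]
force: [-1.5, -0.3, 3.5]
finger_gap: 0.0347
```

>>> {"fn": "move_arm", "kwargs": {"steps": [{"dp":[0,0,0],"roll":0},{"dp":[0,0,0],"roll":0},{"dp":[0,0,0],"roll":0},{"dp":[0,0,0],"roll":0},{"dp":[0,0,0],"roll":0},{"dp":[0,0,0],"roll":0},{"dp":[0,0,0],"roll":0},{"dp":[0,0,0],"roll":0}], "hand": 0.07}}

```text
time_s: 25.82
eef_pos: [0.3768, 0.2709, 0.0562]
tool_rot: [0.997, 0.077, -0.002, -0.004]
force: [0.1, -0.5, 0.0]
finger_gap: 0.0699
```

>>> {"fn": "move_arm", "kwargs": {"steps": [{"dp":[0,0,-0.01],"roll":0},{"dp":[0,0,-0.015],"roll":0},{"dp":[0,0,-0.02],"roll":0},{"dp":[0,0,-0.02],"roll":0},{"dp":[0,0,-0.02],"roll":0},{"dp":[0,0,-0.015],"roll":0},{"dp":[0,0,0],"roll":0},{"dp":[0,0,0],"roll":0}]}}

```text
time_s: 26.48
eef_pos: [0.3771, 0.269, 0.1647]
tool_rot: [0.997, 0.076, -0.002, -0.003]
force: [0.3, 0.1, 0.4]
finger_gap: 0.07
```

```bash
python3 go.py .446 .116 .12 9
```

```text
t 26.48 pos [0.3771 0.269  0.1647] th 8.8 tilt [-0.005  0.006 -1.   ] gap 0.07 F [0.3 0.1 0.4]
dp mm [ 45.  162.   43.4] roll -0.004 qpos [-1.    0.19  0.28  2.16 -0.08  0.8  -0.52]
```

>>> {"fn": "move_arm", "kwargs": {"steps": [{"dp":[0.007,0.025,0],"roll":0},{"dp":[0.007,0.025,0],"roll":0},{"dp":[0.007,0.025,0],"roll":0},{"dp":[0.008,0.028,0.005],"roll":0},{"dp":[0.007,0.025,0.01],"roll":0},{"dp":[0.004,0.015,0.01],"roll":0},{"dp":[0.002,0.007,0.01],"roll":0},{"dp":[0,0,0.005],"roll":0}], "hand": 0.085}}

```text
time_s: 27.15
eef_pos: [0.4428, 0.1217, 0.1215]
tool_rot: [0.997, 0.078, -0.002, -0.003]
force: [-0.4, 1.1, -1.1]
finger_gap: 0.0849
```

```bash
python3 - <<'E'
from wm import *; from go import rem
c=wmeas((255,200),50,90,50,30,.014,70,name='w10'); rem(*c,.023,9)
i=grab('scene','s10')
E
```

```text
[258.7 201.4] 2909 circ [445.1 117.6] d 53.3
t 27.2 pos [0.4422 0.1223 0.121 ] th 9.0 tilt [-0.006  0.006 -1.   ] gap 0.0853 F [-1.1 -0.9 -1.3]
dp mm [ 2.6  5.8 98. ] roll -0.0 qpos [-0.72  0.26  0.37  2.21 -0.16  0.7  -0.09]
```

View pics/s10.png

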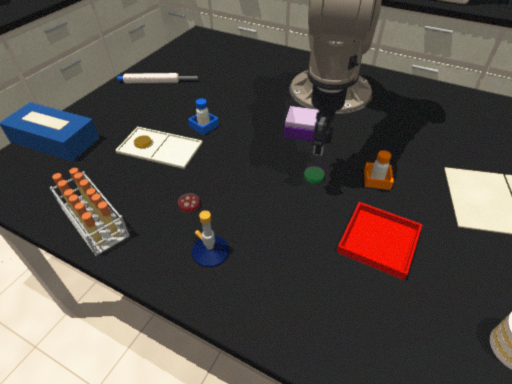

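Scene: both bottles stand in their own holders, yellow is in the tray, and the green plate at (314,175) is below the gripper. I descend on green.

>>> {"fn": "move_arm", "kwargs": {"steps": [{"dp":[0.001,0.003,0.015],"roll":0},{"dp":[0.001,0.002,0.02],"roll":0},{"dp":[0,0,0.02],"roll":0},{"dp":[0,0,0.013],"roll":0},{"dp":[0,0,0.007],"roll":0},{"dp":[0,0,0],"roll":0},{"dp":[0,0,0],"roll":0},{"dp":[0,0,0],"roll":0}]}}

```text
time_s: 27.92
eef_pos: [0.4441, 0.127, 0.0469]
tool_rot: [0.997, 0.083, -0.002, -0.005]
force: [-0.2, -0.1, -0.0]
finger_gap: 0.0849
```

```bash
python3 go.py .445 .1175 .023 9
```

```text
t 27.92 pos [0.4441 0.127  0.0469] th 9.6 tilt [-0.004  0.01  -1.   ] gap 0.0849 F [-0.2 -0.1 -0. ]
dp mm [-0.7  9.8 23.8] roll 0.01 qpos [-0.66  0.41  0.3   2.24 -0.26  0.52  0.  ]
```

>>> {"fn": "move_arm", "kwargs": {"steps": [{"dp":[0,0.004,0.005],"roll":0},{"dp":[0,0.003,0.007],"roll":0},{"dp":[0,0.001,0.007],"roll":0},{"dp":[0,0,0.003],"roll":0},{"dp":[0,0,0.001],"roll":0},{"dp":[0,0,0],"roll":0},{"dp":[0,0,0],"roll":0},{"dp":[0,0,0],"roll":0}]}}

```text
time_s: 28.58
eef_pos: [0.4468, 0.1192, 0.0236]
tool_rot: [0.997, 0.083, 0.0, -0.006]
force: [-0.3, -0.7, 0.6]
finger_gap: 0.0852
```

```bash
python3 go.py .445 .1175 .023 9
```

```text
t 28.58 pos [0.4468 0.1192 0.0236] th 9.5 tilt [-0.001  0.012 -1.   ] gap 0.0852 F [-0.3 -0.7  0.6]
dp mm [-2.   1.4  0.6] roll 0.01 qpos [-0.62  0.45  0.27  2.25 -0.29  0.47  0.05]
```

Close, then lift and start toward the near bay (0.532, -0.280).

>>> {"fn": "move_arm", "kwargs": {"steps": [{"dp":[0,0,0],"roll":0},{"dp":[0,0,0],"roll":0},{"dp":[0,0,0],"roll":0},{"dp":[0,0,0],"roll":0},{"dp":[0,0,0],"roll":0},{"dp":[0,0,0],"roll":0},{"dp":[0,0,0],"roll":0},{"dp":[0,0,0],"roll":0}], "hand": 0.04}}

```text
time_s: 29.25
eef_pos: [0.4471, 0.1197, 0.0246]
tool_rot: [0.996, 0.083, 0.001, -0.006]
force: [0.1, -0.2, -1.3]
finger_gap: 0.052
```

>>> {"fn": "move_arm", "kwargs": {"steps": [{"dp":[0,0,-0.01],"roll":0},{"dp":[0,0,-0.02],"roll":0},{"dp":[0,0,-0.03],"roll":0},{"dp":[0,0,-0.03],"roll":0},{"dp":[0,0.01,-0.02],"roll":0},{"dp":[0,0.02,-0.01],"roll":0},{"dp":[0,0.03,0],"roll":0},{"dp":[0,0.03,0],"roll":0}]}}

```text
time_s: 29.92
eef_pos: [0.4613, 0.0309, 0.1534]
tool_rot: [0.996, 0.087, 0.0, -0.007]
force: [-0.2, -0.2, -1.3]
finger_gap: 0.0521
```

```bash
python3 go.py .532 -.280 .13 9
```

```text
t 29.92 pos [0.4613 0.0309 0.1534] th 10.0 tilt [-0.     0.013 -1.   ] gap 0.0521 F [-0.2 -0.2 -1.3]
dp mm [ 15.4 318.7  19.3] roll 0.018 qpos [-0.58  0.21  0.44  2.18 -0.15  0.77  0.12]
```

>>> {"fn": "move_arm", "kwargs": {"steps": [{"dp":[0.002,0.036,0],"roll":0.01},{"dp":[0.002,0.036,0],"roll":0.01},{"dp":[0.002,0.036,0],"roll":0},{"dp":[0.002,0.036,0],"roll":0},{"dp":[0.002,0.036,0.002],"roll":0},{"dp":[0.002,0.036,0.004],"roll":0},{"dp":[0.002,0.036,0.004],"roll":0},{"dp":[0.001,0.026,0.004],"roll":0}]}}

```text
time_s: 30.58
eef_pos: [0.5216, -0.2541, 0.1436]
tool_rot: [0.997, 0.079, 0.004, -0.008]
force: [0.3, 0.4, -0.3]
finger_gap: 0.052
```

>>> {"fn": "move_arm", "kwargs": {"steps": [{"dp":[0,0.012,0.005],"roll":0},{"dp":[0,0.005,0.005],"roll":0},{"dp":[0,0,0.005],"roll":0},{"dp":[0,0,0],"roll":0},{"dp":[0,0,0],"roll":0},{"dp":[0,0,0],"roll":0},{"dp":[0,0,0],"roll":0},{"dp":[0,0,0],"roll":0}]}}

```text
time_s: 31.25
eef_pos: [0.5233, -0.2734, 0.1298]
tool_rot: [0.997, 0.077, 0.004, -0.007]
force: [-0.1, 0.2, -0.8]
finger_gap: 0.0521
```

```bash
python3 go.py .532 -.280 .03 9
```

```text
t 31.25 pos [ 0.5233 -0.2734  0.1298] th 8.8 tilt [ 0.007  0.015 -1.   ] gap 0.0521 F [-0.1  0.2 -0.8]
dp mm [ 6.6  9.3 99.8] roll -0.003 qpos [-0.01  0.46  0.5   1.93 -0.32  0.83  0.82]
```

>>> {"fn": "move_arm", "kwargs": {"steps": [{"dp":[0.003,0.004,0.015],"roll":0},{"dp":[0.002,0.004,0.02],"roll":0},{"dp":[0.001,0.001,0.02],"roll":0},{"dp":[0,0,0.015],"roll":0},{"dp":[0,0,0.008],"roll":0},{"dp":[0,0,0],"roll":0},{"dp":[0,0,0],"roll":0},{"dp":[0,0,0],"roll":0}]}}

```text
time_s: 31.92
eef_pos: [0.535, -0.2763, 0.0524]
tool_rot: [0.997, 0.08, 0.007, -0.007]
force: [-0.4, 0.2, -1.8]
finger_gap: 0.0521
```

```bash
python3 go.py .532 -.280 .0286 9
```

```text
t 31.92 pos [ 0.535  -0.2763  0.0524] th 9.2 tilt [ 0.013  0.016 -1.   ] gap 0.0521 F [-0.4  0.2 -1.8]
dp mm [-3.9  3.5 23.7] roll 0.004 qpos [ 0.05  0.59  0.43  1.94 -0.4   0.69  0.89]
```

>>> {"fn": "move_arm", "kwargs": {"steps": [{"dp":[-0.002,0.002,0.006],"roll":0},{"dp":[-0.001,0.001,0.006],"roll":0},{"dp":[0,0,0.006],"roll":0},{"dp":[0,0,0.003],"roll":0},{"dp":[0,0,0.001],"roll":0},{"dp":[0,0,0],"roll":0},{"dp":[0,0,0],"roll":0},{"dp":[0,0,0],"roll":0}]}}

```text
time_s: 32.58
eef_pos: [0.5339, -0.2803, 0.0308]
tool_rot: [0.997, 0.08, 0.009, -0.007]
force: [0.3, -0.2, 0.0]
finger_gap: 0.0518
```

```bash
python3 go.py .532 -.280 .0286 9
```

```text
t 32.58 pos [ 0.5339 -0.2803  0.0308] th 9.2 tilt [ 0.017  0.015 -1.   ] gap 0.0518 F [ 0.3 -0.2  0. ]
dp mm [-1.8 -0.5  2.1] roll 0.004 qpos [ 0.08  0.62  0.41  1.94 -0.42  0.65  0.91]
```

>>> {"fn": "move_arm", "kwargs": {"steps": [{"dp":[0,0,0.001],"roll":0},{"dp":[0,0,0.001],"roll":0},{"dp":[0,0,0.001],"roll":0},{"dp":[0,0,0],"roll":0},{"dp":[0,0,0],"roll":0},{"dp":[0,0,0],"roll":0},{"dp":[0,0,0],"roll":0},{"dp":[0,0,0],"roll":0}]}}

```text
time_s: 33.25
eef_pos: [0.5344, -0.2804, 0.0289]
tool_rot: [0.997, 0.08, 0.01, -0.007]
force: [-1.1, 1.4, -1.3]
finger_gap: 0.0525
```

>>> {"fn": "move_arm", "kwargs": {"steps": [{"dp":[0,0,0],"roll":0},{"dp":[0,0,0],"roll":0},{"dp":[0,0,0],"roll":0},{"dp":[0,0,0],"roll":0},{"dp":[0,0,0],"roll":0},{"dp":[0,0,0],"roll":0},{"dp":[0,0,0],"roll":0},{"dp":[0,0,0],"roll":0}], "hand": 0.066}}

```text
time_s: 33.92
eef_pos: [0.5346, -0.2804, 0.0288]
tool_rot: [0.997, 0.08, 0.01, -0.006]
force: [-0.4, -0.4, -0.1]
finger_gap: 0.0661
```

>>> {"fn": "move_arm", "kwargs": {"steps": [{"dp":[0,0,-0.01],"roll":0},{"dp":[0,0,-0.015],"roll":0},{"dp":[0,0,-0.02],"roll":0},{"dp":[0,0,-0.02],"roll":0},{"dp":[0,0,-0.02],"roll":0},{"dp":[0,0,-0.02],"roll":0},{"dp":[0,0,-0.01],"roll":0},{"dp":[0,0,0],"roll":0}]}}

```text
time_s: 34.58
eef_pos: [0.5312, -0.2826, 0.1522]
tool_rot: [0.997, 0.08, 0.009, -0.007]
force: [0.4, 0.4, 0.1]
finger_gap: 0.0661
```

```bash
python3 - <<'E'
from wm import *; from go import rem
c=wmeas((255,190),45,95,40,30,.018,70,name='w11'); rem(.687,-.123,.12,9)
E
```

```text
[256.5 188.6] 2355 circ [ 534.9 -282.1] d 52.2
t 34.63 pos [ 0.531  -0.2824  0.1513] th 9.1 tilt [ 0.016  0.015 -1.   ] gap 0.0662 F [-0.6  0.7  0.2]
dp mm [ 178.7 -132.2   36.2] roll 0.002 qpos [-0.    0.45  0.51  1.89 -0.31  0.87  0.83]
```

View pics/w11.png

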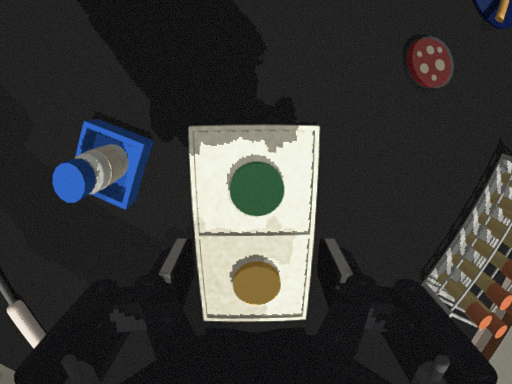

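Green (257,188) and yellow (257,282) lie flat, one per bay, and blue stands in its holder. All four are in place, so I go to red.

>>> {"fn": "move_arm", "kwargs": {"steps": [{"dp":[0.026,-0.019,0],"roll":0},{"dp":[0.026,-0.019,0],"roll":0},{"dp":[0.026,-0.019,0],"roll":0},{"dp":[0.026,-0.019,0.004],"roll":0},{"dp":[0.026,-0.019,0.008],"roll":0},{"dp":[0.022,-0.016,0.008],"roll":0},{"dp":[0.015,-0.011,0.008],"roll":0},{"dp":[0.006,-0.004,0],"roll":0}], "hand": 0.085}}

```text
time_s: 35.3
eef_pos: [0.6837, -0.125, 0.1179]
tool_rot: [0.997, 0.076, 0.005, -0.008]
force: [-0.1, 0.6, -0.7]
finger_gap: 0.085
```

```bash
python3 - <<'E'
from wm import *; from go import rem
try:
  c=wmeas((255,195),165,12,70,35,.014,80,name='w12'); rem(*c,.024,9)
except Exception as e: print(e); rem(.687,-.123,.024,9)
E
```

```text
[259.  196.6] 2506 circ [ 687.4 -123. ] d 52.8
t 35.35 pos [ 0.6841 -0.1246  0.1184] th 8.8 tilt [ 0.008  0.017 -1.   ] gap 0.0849 F [ 1.   2.5 -0.7]
dp mm [ 2.5  0.4 94.4] roll -0.004 qpos [-0.22  0.62  0.46  1.68 -0.36  0.91  0.53]
```

>>> {"fn": "move_arm", "kwargs": {"steps": [{"dp":[0.001,0,0.015],"roll":0},{"dp":[0,0,0.02],"roll":0},{"dp":[0,0,0.02],"roll":0},{"dp":[0,0,0.012],"roll":0},{"dp":[0,0,0.005],"roll":0},{"dp":[0,0,0],"roll":0},{"dp":[0,0,0],"roll":0},{"dp":[0,0,0],"roll":0}]}}

```text
time_s: 36.02
eef_pos: [0.6812, -0.1308, 0.0424]
tool_rot: [0.997, 0.074, 0.003, -0.007]
force: [0.2, 0.6, 0.7]
finger_gap: 0.0848
```

```bash
python3 go.py .6874 -.123 .024 9
```

```text
t 36.02 pos [ 0.6812 -0.1308  0.0424] th 8.4 tilt [ 0.005  0.014 -1.   ] gap 0.0848 F [0.2 0.6 0.7]
dp mm [ 7.1 -6.6 18.6] roll -0.01 qpos [-0.18  0.72  0.41  1.72 -0.4   0.79  0.57]
```

>>> {"fn": "move_arm", "kwargs": {"steps": [{"dp":[0.003,-0.003,0],"roll":0},{"dp":[0.002,-0.002,0],"roll":0},{"dp":[0.001,-0.001,0.006],"roll":0},{"dp":[0,0,0.006],"roll":0},{"dp":[0,0,0.005],"roll":0},{"dp":[0,0,0.001],"roll":0},{"dp":[0,0,0],"roll":0},{"dp":[0,0,0],"roll":0}]}}

```text
time_s: 36.68
eef_pos: [0.6888, -0.1228, 0.0257]
tool_rot: [0.997, 0.074, 0.005, -0.007]
force: [0.6, 1.0, -0.3]
finger_gap: 0.0847
```

```bash
python3 go.py .6874 -.123 .024 9
```

```text
t 36.68 pos [ 0.6888 -0.1228  0.0257] th 8.5 tilt [ 0.01   0.014 -1.   ] gap 0.0847 F [ 0.6  1.  -0.3]
dp mm [-1.4  0.   1.7] roll -0.009 qpos [-0.19  0.74  0.4   1.71 -0.41  0.77  0.57]
```

>>> {"fn": "move_arm", "kwargs": {"steps": [{"dp":[0,0,0.001],"roll":0},{"dp":[0,0,0],"roll":0},{"dp":[0,0,0],"roll":0},{"dp":[0,0,0],"roll":0},{"dp":[0,0,0],"roll":0},{"dp":[0,0,0],"roll":0},{"dp":[0,0,0],"roll":0},{"dp":[0,0,0],"roll":0}], "hand": 0.04}}

```text
time_s: 37.35
eef_pos: [0.6889, -0.1233, 0.0255]
tool_rot: [0.997, 0.074, 0.006, -0.007]
force: [0.2, 0.0, -0.5]
finger_gap: 0.052
```

>>> {"fn": "move_arm", "kwargs": {"steps": [{"dp":[0,0,-0.01],"roll":0},{"dp":[0,0,-0.015],"roll":0},{"dp":[0,0,-0.02],"roll":0},{"dp":[0,0,-0.025],"roll":0},{"dp":[-0.01,0,-0.025],"roll":0},{"dp":[-0.01,0,-0.02],"roll":0},{"dp":[-0.01,0,-0.01],"roll":0},{"dp":[-0.005,0,0],"roll":0}]}}

```text
time_s: 38.02
eef_pos: [0.6524, -0.1311, 0.1632]
tool_rot: [0.997, 0.073, 0.007, -0.006]
force: [0.7, 0.4, -0.7]
finger_gap: 0.0519
```

```bash
python3 go.py .576 .331 .14 9
```

```text
t 38.02 pos [ 0.6524 -0.1311  0.1632] th 8.4 tilt [ 0.013  0.014 -1.   ] gap 0.0519 F [ 0.7  0.4 -0.7]
dp mm [  -8.4 -468.    28.5] roll -0.01 qpos [-0.25  0.53  0.49  1.73 -0.32  0.95  0.52]
```

>>> {"fn": "move_arm", "kwargs": {"steps": [{"dp":[0,-0.02,0],"roll":0},{"dp":[0,-0.03,0],"roll":0},{"dp":[0,-0.035,0],"roll":0},{"dp":[0,-0.035,0],"roll":0},{"dp":[0,-0.035,0],"roll":0},{"dp":[0,-0.035,0],"roll":0},{"dp":[0,-0.035,0],"roll":0},{"dp":[0,-0.035,0],"roll":0}]}}

```text
time_s: 38.68
eef_pos: [0.614, 0.1246, 0.1716]
tool_rot: [0.998, 0.065, 0.01, -0.005]
force: [0.9, 0.0, -0.5]
finger_gap: 0.052
```

```bash
python3 go.py .576 .331 .12 9
```

```text
t 38.68 pos [0.614  0.1246 0.1716] th 7.4 tilt [ 0.02   0.011 -1.   ] gap 0.052 F [ 0.9  0.  -0.5]
dp mm [ -12.  -209.2   53. ] roll -0.027 qpos [-0.67  0.45  0.49  1.83 -0.27  0.91  0.07]
```

>>> {"fn": "move_arm", "kwargs": {"steps": [{"dp":[-0.002,-0.032,0],"roll":-0.01},{"dp":[-0.002,-0.032,0.005],"roll":-0.01},{"dp":[-0.002,-0.032,0.008],"roll":0},{"dp":[-0.002,-0.032,0.008],"roll":0},{"dp":[-0.002,-0.028,0.008],"roll":0},{"dp":[0,-0.018,0.008],"roll":0},{"dp":[0,-0.01,0.005],"roll":0},{"dp":[0,-0.003,0],"roll":0}]}}

```text
time_s: 39.35
eef_pos: [0.5724, 0.3267, 0.131]
tool_rot: [0.997, 0.08, 0.011, -0.007]
force: [-0.0, -0.5, -0.4]
finger_gap: 0.0522
```

```bash
python3 - <<'E'
from h import *; from go import rem
rem(.576,.331,.0295,9); grab('wrist','w13')
E
```

```text
t 39.35 pos [0.5724 0.3267 0.131 ] th 9.1 tilt [ 0.021  0.015 -1.   ] gap 0.0522 F [-0.  -0.5 -0.4]
dp mm [  1.9  -2.5 101.7] roll 0.003 qpos [-0.93  0.54  0.43  1.78 -0.29  0.86 -0.21]
```

View pics/w13.png

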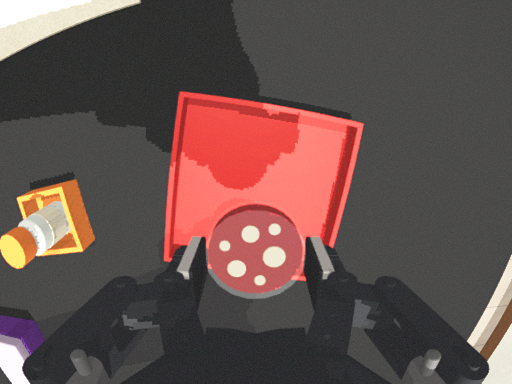

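Red (255,250) is held level over the discard tray, and orange stands in its holder at left. I lower it.

>>> {"fn": "move_arm", "kwargs": {"steps": [{"dp":[0.002,-0.002,0.015],"roll":0},{"dp":[0,0,0.02],"roll":0},{"dp":[0,0,0.02],"roll":0},{"dp":[0,0,0.012],"roll":0},{"dp":[0,0,0.005],"roll":0},{"dp":[0,0,0],"roll":0},{"dp":[0,0,0],"roll":0},{"dp":[0,0,0],"roll":0}]}}

```text
time_s: 40.07
eef_pos: [0.583, 0.3185, 0.0591]
tool_rot: [0.997, 0.073, 0.014, -0.005]
force: [-0.4, -0.6, -0.6]
finger_gap: 0.0519
```

```bash
python3 go.py .576 .331 .0295 9
```

```text
t 40.07 pos [0.583  0.3185 0.0591] th 8.4 tilt [ 0.027  0.013 -1.   ] gap 0.0519 F [-0.4 -0.6 -0.6]
dp mm [ -5.9 -13.2  29.6] roll -0.011 qpos [-0.88  0.64  0.39  1.8  -0.34  0.74 -0.17]
```

>>> {"fn": "move_arm", "kwargs": {"steps": [{"dp":[-0.002,-0.005,0.005],"roll":0},{"dp":[-0.002,-0.004,0.006],"roll":0},{"dp":[-0.001,-0.002,0.007],"roll":0},{"dp":[0,0,0.006],"roll":0},{"dp":[0,0,0.003],"roll":0},{"dp":[0,0,0],"roll":0},{"dp":[0,0,0],"roll":0},{"dp":[0,0,0],"roll":0}]}}

```text
time_s: 40.73
eef_pos: [0.5771, 0.3316, 0.0315]
tool_rot: [0.997, 0.074, 0.015, -0.006]
force: [-0.9, 0.7, -0.4]
finger_gap: 0.052
```

```bash
python3 go.py .576 .331 .0295 9
```

```text
t 40.73 pos [0.5771 0.3316 0.0315] th 8.5 tilt [ 0.029  0.015 -0.999] gap 0.052 F [-0.9  0.7 -0.4]
dp mm [-1.3  0.5  1.9] roll -0.01 qpos [-0.89  0.67  0.37  1.81 -0.36  0.69 -0.18]
```

>>> {"fn": "move_arm", "kwargs": {"steps": [{"dp":[0,0,0.001],"roll":0},{"dp":[0,0,0.001],"roll":0},{"dp":[0,0,0.001],"roll":0},{"dp":[0,0,0],"roll":0},{"dp":[0,0,0],"roll":0},{"dp":[0,0,0],"roll":0},{"dp":[0,0,0],"roll":0},{"dp":[0,0,0],"roll":0}]}}

```text
time_s: 41.4
eef_pos: [0.5781, 0.3315, 0.0299]
tool_rot: [0.997, 0.073, 0.016, -0.007]
force: [-0.4, 0.8, 0.1]
finger_gap: 0.0518
```

>>> {"fn": "move_arm", "kwargs": {"steps": [{"dp":[0,0,0],"roll":0},{"dp":[0,0,0],"roll":0},{"dp":[0,0,0],"roll":0},{"dp":[0,0,0],"roll":0},{"dp":[0,0,0],"roll":0},{"dp":[0,0,0],"roll":0},{"dp":[0,0,0],"roll":0},{"dp":[0,0,0],"roll":0}], "hand": 0.07}}

```text
time_s: 42.07
eef_pos: [0.5782, 0.3314, 0.0298]
tool_rot: [0.997, 0.073, 0.016, -0.007]
force: [-0.4, -0.5, 0.3]
finger_gap: 0.0701
```

>>> {"fn": "move_arm", "kwargs": {"steps": [{"dp":[0,0,-0.01],"roll":0},{"dp":[0,0,-0.015],"roll":0},{"dp":[0,0,-0.02],"roll":0},{"dp":[0,0,-0.025],"roll":0},{"dp":[0,0,-0.025],"roll":0},{"dp":[0,0,-0.025],"roll":0},{"dp":[0,0,-0.025],"roll":0},{"dp":[0,0,-0.01],"roll":0}]}}

```text
time_s: 42.73
eef_pos: [0.5724, 0.3269, 0.1973]
tool_rot: [0.997, 0.072, 0.015, -0.006]
force: [0.4, 0.4, 1.0]
finger_gap: 0.0704
```

>>> {"fn": "move_arm", "kwargs": {"steps": [{"dp":[0,-0.03,-0.005],"roll":0},{"dp":[0,-0.03,0],"roll":0},{"dp":[0,-0.03,0],"roll":0},{"dp":[0,-0.03,0],"roll":0},{"dp":[0,-0.03,0],"roll":0},{"dp":[0,-0.02,0],"roll":0},{"dp":[0,0,0],"roll":0},{"dp":[0,0,0],"roll":0}]}}

```text
time_s: 43.4
eef_pos: [0.5486, 0.5005, 0.2197]
tool_rot: [0.997, 0.069, 0.02, -0.011]
force: [0.4, -0.4, 0.5]
finger_gap: 0.07
```

```bash
python3 - <<'E'
from h import *; from go import rem
rem(.576,.331,.0295,9); a=grab('scene')['img'];b=grab('top')['img']
cv2.imwrite('pics/f.png',cv2.resize(np.hstack([a,b]),(800,300),interpolation=cv2.INTER_AREA)[:,:,::-1])
E
```

```text
t 43.4 pos [0.5486 0.5005 0.2197] th 7.9 tilt [ 0.038  0.024 -0.999] gap 0.07 F [ 0.4 -0.4  0.5]
dp mm [ -4.  175.1 187.1] roll -0.018 qpos [-1.13  0.57  0.45  1.52 -0.26  1.07 -0.49]
```

View pics/f.png

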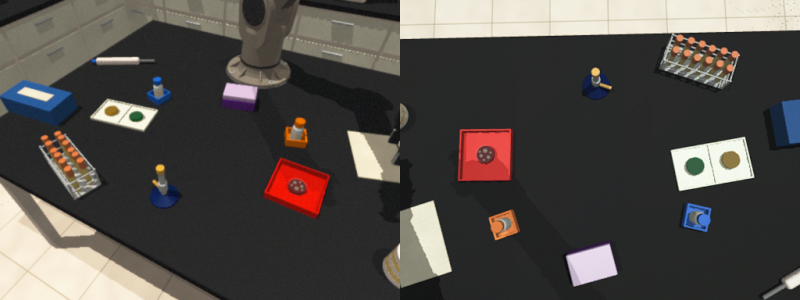

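Both views agree: green and yellow lie in separate bays, both bottles stand in their matching holders, red lies in the discard tray, the burner has not moved, and the arm is clear.

```bash
python3 -c "
from plant import manip; print(manip.finish_job())"
```

```text
the job is handed in; nothing more can be done
None
```

The bench is cleared and the job was handed in at about 43.5 s of the 120 s allowed. I placed the yellow plate in the far bay, then the blue bottle, the orange bottle and the green plate in the near bay. The red plate was left untouched until those four were in place, then laid in the red discard tray.

- **Final check:** one scene and one top picture show each clean plate in its own bay and both bottles upright in their matching holders. They also show the red plate in the discard tray, the burner where it stood and the gripper clear of everything.
- **Placing accuracy:** after release, the wrist camera put yellow at (551, -386) mm and green at (535, -282) mm. Both are within about 4 mm of their bay centres.
- **Forces:** every tool force I read was under 4 N.

**Checks that failed or disagreed:**
- The blue cap could not be measured in its holder, because its colour merged with the holder's, so I judged it from the pictures.
- The first orange-cap colour mask was only partial. A wider one agreed with the top camera.
- Two estimates of the orange holder's centre differed by about 3 mm, so I used a point between them.
- The finger opening read 1 to 2 mm less than the true object widths.
- The tool drifted up to about 2.5 degrees off vertical by the end, with no visible effect on the placings.

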